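# Turn the magnifier round in the hall tidy

### The job

Someone has put the reading magnifier away handle first, so its lens sticks out of the clear tidy where it gets knocked. Draw it right out by its rim and lay it down on the shelf top in front, let go, then take it by the handle, turn it round and slide it back lens first into the same compartment, flat on the shelf and fully home against the back, so that the handle points out of the front. Keep the fingers off the glass itself, do not bang the tidy, and leave everything else where it stands.

Things in the scene. Friction and masses are not known exactly. Their poses are not given: they have to be found in the camera images.
- tidy: Fixed clear acrylic tidy: flat roof, four upright walls and a back panel, all 4 mm sheet; no floor, front open. 268 mm wide, 119 deep, 50 high. Three compartments, each 84 mm wide, 46 high, 115 deep inside, centred at y = -88, 0, +88 mm. Origin: middle of the front edge, at shelf-top level; x points into the compartments (inside of back panel at x = 115 mm), z up.
- magnifier: Reading magnifier lying flat, 172 mm long, 14 mm thick, 0.09-0.16 kg: flat black handle 22 wide, 92 long; steel neck 12 wide, 14 long; round steel rim 66 mm across holding the glass. Origin: on the centre line, 53 mm from the handle's free end, half-way up; x points from handle to lens. Balance point about 42 mm from the origin towards the lens. Starts handle first in one compartment, lens outside.
- lens_center (a point): Centre of the magnifier's lens, half-way up, 86 mm from the magnifier's origin along its x; the rim reaches 33 mm around it.
- handle_end (a point): Middle of the free end face of the magnifier's handle, half-way up.
- magnifier_glass: The glass in the rim, 57 mm across; its faces lie at least 3 mm below the rim's two faces. Origin: its centre.
- tweezer_case: Stainless tweezer case 95 x 19 mm, 12 mm high, lying in a compartment with its length along the compartment. Origin: underside, 15 mm from its middle towards the front end.
- plaster_tin: White sticking-plaster tin 80 x 46 mm, 18 mm high, lying in a compartment with its length along the compartment. Origin: underside, 20 mm from its middle towards the front end.
- bowl: White ceramic bowl, 110 mm across, 48 mm high, mouth up. Origin: middle of its underside.
- bottle: Tall brown medicine bottle with white cap, 44 mm across, 150 mm high, upright. Origin: middle of its underside.
- pill_organiser: Blue seven-day pill organiser with hinged lids, shut, 154 mm long (its x), 38 mm wide, 23 mm high. Origin: middle of its underside.
- clip: Small steel spring clip lying on its side, 42 x 26 mm, 17 mm high. Origin: underside, in the middle of its jaws, which span 24 mm along x; the wire loops reach to 30 mm on its -x side.
- spray_can: Tall green aerosol can, 48 mm across, 140 mm high, upright. Origin: middle of its underside.
Things that resemble listed ones, but are neither listed nor needed, are in the scene too. There is more than one size of the magnifier; the one meant has the size given above.

How it is judged:
On the way:
1. the magnifier lies on the shelf top, drawn right out of the tidy and let go (x of each of handle_end, lens_center in the frame of tidy below 0.003 m and height (world z) of each of lens_center, handle_end below 0.013 m and contact force between magnifier and the fingers below 0.1 N), for 0.2 s.
At the end, for the whole second after the job is handed in: The magnifier lies flat, at rest and released, lens first in its compartment with the front of its rim within 10 mm of the back panel and its handle sticking out of the front by at least 40 mm (x of lens_center in the frame of tidy above 0.072 m and y of lens_center in the frame of tidy between -0.132 and 0.132 m and x of handle_end in the frame of tidy below -0.04 m and height (world z) of each of lens_center, handle_end below 0.013 m and linear speed of magnifier below 0.01 m/s and contact force between magnifier and the fingers below 0.1 N); the robot touches nothing.
It fails at once if the fingers touch the glass (contact force between magnifier_glass and the fingers above 0.3 N).
It fails at once if the tidy is banged or rammed (over 40 N) (contact force between tidy and anything else above 40 N).
It fails at once if something else is shifted by more than 15 mm or knocked over (distance of any of bowl, bottle, pill_organiser, clip, tweezer_case, plaster_tin, spray_can from where it was at the start of the episode above 0.015 m or angle between any of bottle, bowl, spray_can's own z axis and vertical above 0.3 rad).
It also fails if it takes over 70 s, if anything falls off the work surface, if the arm or the gripper's body presses on something with over 40 N, if the wrist force passes 120 N, or if a joint passes its speed limit or range.

### The arm

A 6-joint arm with a two-finger parallel gripper is mounted at the origin on the work surface. World frame = base frame: x ahead of the robot, y to its left, z up, the work surface at z = 0. Lengths are in m, angles in rad, forces in N, time in s.
With the tool pointing down it reaches from about 0.35 to 0.975 m from the base axis. Payload 4.9 kg.
Tool frame: the origin (TCP) lies at the very end of the fingers, on their centre line; the grasp point (between the pads) lies 19 mm behind it (manip.tcp_to_grasp is the distance from the TCP to the grasp point, in m); z points along the fingers, y is the direction in which the jaws open and shut (so a half turn about z gives the same grasp; the last joint's range is limited). The gripper opens to 85 mm and grips with 20 to 120 N. Pads are 22 mm wide; open, the fingers measure 114 mm over their backs; the gripper's body (76 mm by 85 mm) begins 54 mm behind the grasp point. The pads swing forward as they close: fully open they stand 13 mm farther back than shut.
Start: joints at [-1.417, 0.053, 1.613, -0, 1.476, -0.119], TCP at [0.168, -0.602, 0.231] pointing down, gripper open.
Joint ranges: [-3.01, 3.01], [-1.01, 2.22], [0.06, 2.58], [-1.02, 4.17], [0.09, 2.62], [-3.14, 3.14]. Speed limits (rad/s): [2.57, 2.57, 3.14, 3.14, 3.14, 3.14].

### API

Orientations are given as a unit quaternion [w, x, y, z].
In Python, from plant import sensors, cams, job, finder, manip gives the robot as it stands.
- The arm moves only by the shell command python3 -m pendant 'ROWS'. ROWS is JSON, a list of rows, each an object of numbers: "wx", "wy", "wz": the turn, a rotation vector about the tool's x, y, z in degrees; "dx", "dy", "dz": the shift along the tool's x, y, z in m; "hand": the gripper's target within -1 to 1 (fully open at 1, half-way at 0, shut at -1). A call has 1 to 20 rows; each row is the pose to reach, as a shift and turn from the pose commanded when the call began, along the tool's axes at that moment; what a row does not reach only later rows make up. A row lasts 1/12 s, in which the tool goes at most 41.7 mm and 7.16 degrees, less where a joint would pass 70% of its speed; a pose out of reach is approached as far as the arm can. A call with a gripper value outside its range is refused whole. The fingers move at their own pace and stop on an object; the grip force is fixed at half the most. Time passes only in rows, so rows that repeat a pose let the fingers close. It gives the time, the measured TCP pose, the force and the opening at its end, in the units of the state.
- sensors.state(): the state, without advancing time (a new reading comes with each control period).
- cams.grab_frame(name): name is "scene" or "top"; returns (picture, depth): 384x512x3 uint8, red, green, blue; 384x512 float32, m along the optical axis (not along the pixel's ray), 0 where there is no reading.
- cams.calibration(name): a dict with "fov_y" (degrees; the focal length in pixels is half the picture's height over the tangent of half this angle, whatever the lens; pixels are square), "cx", "cy" (the principal point, pixels), "pose" (4x4, takes a point from camera to world coordinates). Camera axes: x right, y down, z forward; pixel columns grow to the right and rows downward; lengths in m; the calibration is good to about 2 mm. A picture is of the moment at which its call begins. calibration takes no time and is no camera call.
- job.job_done(): hands the job in, once; it reports no verdict.
Trained networks look in the newest picture that a camera, given by its name, has taken for a name from the list of things; names that differ only in an ending like _2 or _b are one class to them, and where a whole thing is asked for, a point or a joint stands for the part that bears it (a point fixed in the world has none). Each returns a list of dicts, best first, with "score" (0 to 1); they miss things now and then, are a little off and sometimes report something else, mostly with a low value. They report only what shows in the picture. A call takes as long as a camera call. They do not tell look-alikes from the thing itself.
- finder.look_for(camera, thing): "position" ([x, y, z] in m, in world coordinates, good to about 4 mm: the middle of the surface that is visible of it).
The state is a dict: "time": time; "joint_pos": joint angles; "joint_vel": joint speeds; "joint_efforts": joint torques, N m; "tool_pos": TCP position; "tool_rot": TCP orientation; "contact_force": force on the tool from outside, world axes, zero at the start; "ft_torque": the same for the moment, N m; "gripper_width": opening from 0.0 (shut) to 1.0 (fully open).
Only numpy, scipy, OpenCV 4.12 (cv2) and the standard library are available. Lean on these libraries where they do the work, as an engineer would, in place of code of your own. Each camera call takes 0.05 s, during which the arm holds its last target. There are 200 camera calls.

## Working session

There is one attempt and no reset: what is moved stays moved. The work goes in short steps, Python scripts to look and compute and a shell command to move; the robot and the scene stay as the last step left them, time stands still between calls to the robot, and variables do not carry over. Pictures are saved under pics/ and viewed, about 8 in all and at most 12, crops included, and the job is handed in when it is done.

```bash
mkdir -p pics; cat > h.py <<'E'
import numpy as np, cv2
from plant import sensors, cams, job, finder, manip
def grab(n,fn=None):
    p,d=cams.grab_frame(n)
    if fn: cv2.imwrite('pics/'+fn,cv2.cvtColor(p,cv2.COLOR_RGB2BGR))
    return p,d
def K(n):
    c=cams.calibration(n); f=192/np.tan(np.radians(c['fov_y'])/2); return f,c['cx'],c['cy'],np.array(c['pose'])
def world(n,u,v,d):
    f,cx,cy,T=K(n); u=np.asarray(u,float);v=np.asarray(v,float)
    P=np.stack([(u-cx)/f*d,(v-cy)/f*d,d,np.ones_like(d)],-1); return (P@T.T)[...,:3]
def atz(n,u,v,z):
    f,cx,cy,T=K(n); r=T[:3,:3]@np.array([(u-cx)/f,(v-cy)/f,1]); return T[:3,3]+r*(z-T[2,3])/r[2]
def proj(n,P):
    f,cx,cy,T=K(n); q=np.linalg.inv(T)@np.append(P,1); return q[0]/q[2]*f+cx,q[1]/q[2]*f+cy
E
python3 - <<'E'
from h import *
a,_=grab('scene');b,_=grab('top')
cv2.imwrite('pics/s0.png',a[...,::-1]);cv2.imwrite('pics/t0.png',cv2.resize(b[...,::-1],(768,576),interpolation=cv2.INTER_CUBIC))
for n in('scene','top'):
    f,cx,cy,T=K(n);print(n,f,cx,cy,T.round(3).tolist())
for t in ['tidy','magnifier','lens_center','handle_end','magnifier_glass','clip','bowl','bottle','pill_organiser','spray_can','tweezer_case','plaster_tin']:
    print(t,[(np.round(r['position'],3).tolist(),round(r['score'],2)) for r in finder.look_for('top',t)])
s=sensors.state();print(s['time'],s['tool_pos'],s['tool_rot'],s['gripper_width'],manip.tcp_to_grasp)
E
```

```text
scene 463.39365256729315 250.7569497846888 196.65199826832114 [[-0.474, 0.642, -0.603, 1.246], [0.88, 0.35, -0.32, 0.391], [0.006, -0.682, -0.731, 0.897], [0.0, 0.0, 0.0, 1.0]]
top 387.6209788425329 254.8000139039242 185.96143569815672 [[0.017, -0.992, 0.122, 0.413], [-1.0, -0.017, 0.001, 0.039], [0.001, -0.122, -0.992, 0.982], [0.0, 0.0, 0.0, 1.0]]
tidy [([0.691, 0.029, 0.05], 0.83)]
magnifier [([0.34, 0.262, 0.021], 0.84), ([0.647, -0.339, 0.019], 0.73), ([0.571, 0.042, 0.011], 0.61)]
lens_center [([0.339, 0.262, 0.014], 0.86), ([0.576, 0.042, 0.007], 0.84), ([0.648, -0.345, 0.014], 0.78)]
handle_end [([0.573, 0.044, 0.012], 0.92), ([0.342, 0.265, 0.02], 0.88), ([0.65, -0.34, 0.019], 0.83)]
magnifier_glass [([0.36, 0.286, 0.011], 0.8), ([0.628, -0.367, 0.01], 0.58), ([0.564, 0.05, 0.007], 0.54)]
clip [([0.38, 0.026, 0.008], 0.52)]
bowl [([0.572, 0.336, 0.024], 0.62)]
bottle [([0.541, 0.185, 0.105], 0.96)]
pill_organiser [([0.471, -0.087, 0.021], 0.68)]
spray_can [([0.381, 0.022, 0.011], 0.7), ([0.433, -0.199, 0.141], 0.61)]
tweezer_case [([0.623, -0.043, 0.012], 0.57)]
plaster_tin [([0.538, 0.183, 0.103], 0.58)]
0.7 [ 0.16839543 -0.6018871   0.23134986] [3.90258416e-05 9.90708692e-01 1.36001049e-01 1.42494322e-06] 1.0016325262331005 0.0187
```

View pics/t0.png

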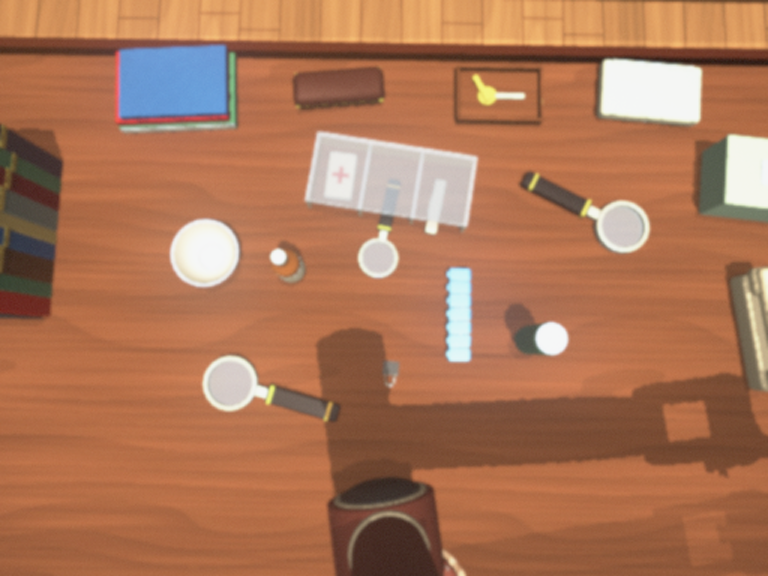

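View pics/s0.png

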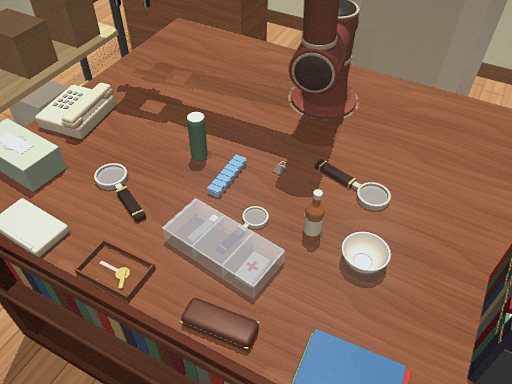

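Top view (768 px scale): there are three magnifiers. One is in the tidy's middle compartment with its lens at (378,258), and two larger ones lie free at (270,390) and (590,212). The one in the tidy fits, since it sits handle first and is the smallest. I'll enlarge it to confirm and measure.

```bash
python3 - <<'E'
from h import *
b,d=grab('top')
c=b[80:200,190:330][...,::-1]
cv2.imwrite('pics/t1.png',cv2.resize(c,None,fx=5,fy=5,interpolation=cv2.INTER_CUBIC))
for uv in [(252,172),(240,172),(252,160),(255,155),(280,110),(252,120),(255,200)]:
    dd=d[uv[1],uv[0]];print(uv,dd,world('top',uv[0],uv[1],dd).round(4))
E
```

```text
(252, 172) 0.9812398 [0.568  0.0475 0.0124]
(240, 172) 0.9805134 [0.5674 0.0778 0.0131]
(252, 160) 0.98746496 [0.5993 0.0481 0.01  ]
(255, 155) 0.9884729 [0.6123 0.0406 0.0106]
(280, 110) 0.96101356 [ 0.7185 -0.0195  0.0513]
(252, 120) 0.9586537 [0.692  0.0494 0.0505]
(255, 200) 0.9857885 [ 0.4982  0.0387 -0.0008]
```

View pics/t1.png

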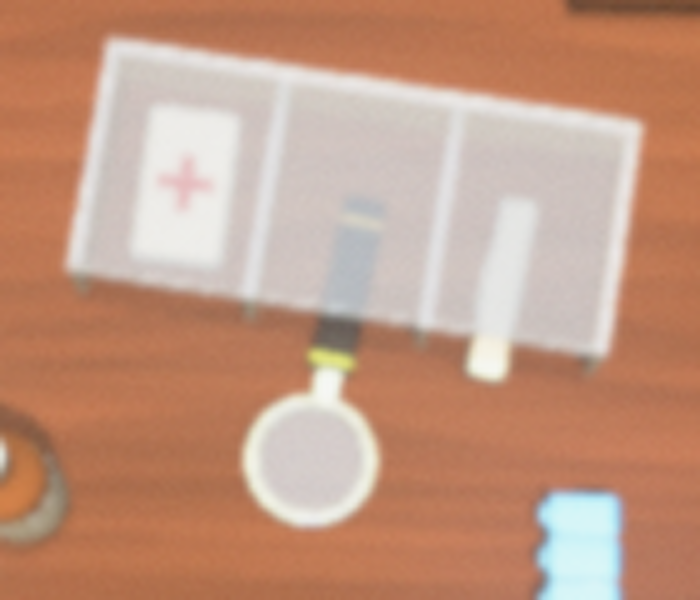

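The crop shows the middle-compartment magnifier: rim centre at crop px (311,460) and about 136 px wide, which is roughly 67 mm. The handle's far end is near (363,203). Size and position both match the one meant.

```bash
python3 - <<'E'
from h import *
W=lambda u,v,z: atz('top',190+u/5-.4,80+v/5-.4,z)[:2]
C=[W(*p,.05) for p in [(68,270),(108,38),(643,122),(608,355)]]
for c in C: print(c.round(4))
FL,BL,BR,FR=C
print('w',np.linalg.norm(FL-FR),np.linalg.norm(BL-BR),'d',np.linalg.norm(FL-BL),np.linalg.norm(FR-BR))
yax=(FL-FR)+(BL-BR);yax/=np.linalg.norm(yax);x=np.array([yax[1],-yax[0]])
cen=sum(C)/4;o=cen-x*.0595
print('tidy o',o,'x',x,np.degrees(np.arctan2(x[1],x[0])))
L=W(311,460,.0105);N=W(328,376,.01);H=W(364,201,.014)
for n,p in dict(L=L,N=N,H=H,tw=W(487,378,.01),pillTL=W(545,492,.02),pillTR=W(622,492,.02),bot=W(20,545,0)).items():
    q=p-o;print(n,p.round(4),'tidy',(q@x).round(4),(q@yax).round(4))
print(np.degrees(np.arctan2(*(L-H)[::-1])),np.linalg.norm(L-H))
E
```

```text
[0.6557 0.169 ]
[0.7749 0.1529]
[ 0.7359 -0.1145]
[ 0.6175 -0.097 ]
w 0.26871171766811347 0.27027004611993843 d 0.12027335691282898 0.11974300660487659
tidy o [0.63710721 0.03613207] x [ 0.98970733 -0.14310622] -8.227630190051011
L [0.5693 0.048 ] tidy -0.0688 0.0021
N [0.6129 0.0401] tidy -0.0245 0.0005
H [0.704  0.0231] tidy 0.068 -0.0033
tw [ 0.6133 -0.041 ] tidy -0.0126 -0.0798
pillTL [ 0.5535 -0.0697] tidy -0.0676 -0.1167
pillTR [ 0.5542 -0.1083] tidy -0.0614 -0.1548
bot [0.5246 0.1957] tidy -0.1341 0.1419
169.52342508759926 0.13692201831304399
```

```bash
cat >> h.py <<'E'
from scipy.spatial.transform import Rotation as Ro
O=np.array([.6371,.0361]);X=np.array([.9897,-.1431]);Y=np.array([.1431,.9897])
def st():
    s=sensors.state();q=s['tool_rot'];R=Ro.from_quat([q[1],q[2],q[3],q[0]]).as_matrix()
    p=np.array(s['tool_pos']);t=p[:2]-O
    print('t',round(s['time'],2),'p',p.round(4),'tidy',(t@X).round(4),(t@Y).round(4),'yaw',np.degrees(np.arctan2(R[1,0],R[0,0])).round(1),'F',np.round(s['contact_force'],1),'w',round(s['gripper_width'],3),'q',np.round(s['joint_pos'],2),'zax',R[:,2].round(3))
    return p,R
def delta(a,b,z):
    p,R=st();w=np.append(O+a*X+b*Y,z);print('d',(R.T@(w-p)).round(4))
E
python3 -m pendant '[{"dx":0.561,"dy":-0.518,"wz":23.8,"hand":1},{"dx":0.561,"dy":-0.518,"wz":23.8,"hand":1},{"dx":0.561,"dy":-0.518,"wz":23.8,"hand":1},{"dx":0.561,"dy":-0.518,"wz":23.8,"hand":1},{"dx":0.561,"dy":-0.518,"wz":23.8,"hand":1},{"dx":0.561,"dy":-0.518,"wz":23.8,"hand":1},{"dx":0.561,"dy":-0.518,"wz":23.8,"hand":1},{"dx":0.561,"dy":-0.518,"wz":23.8,"hand":1},{"dx":0.561,"dy":-0.518,"wz":23.8,"hand":1},{"dx":0.561,"dy":-0.518,"wz":23.8,"hand":1},{"dx":0.561,"dy":-0.518,"wz":23.8,"hand":1},{"dx":0.561,"dy":-0.518,"wz":23.8,"hand":1},{"dx":0.561,"dy":-0.518,"wz":23.8,"hand":1},{"dx":0.561,"dy":-0.518,"wz":23.8,"hand":1},{"dx":0.561,"dy":-0.518,"wz":23.8,"hand":1},{"dx":0.561,"dy":-0.518,"wz":23.8,"hand":1},{"dx":0.561,"dy":-0.518,"wz":23.8,"hand":1},{"dx":0.561,"dy":-0.518,"wz":23.8,"hand":1},{"dx":0.561,"dy":-0.518,"wz":23.8,"hand":1},{"dx":0.561,"dy":-0.518,"wz":23.8,"hand":1}]'
python3 -c "
from h import *
delta(-.069,.002,-.003)"
```

```text
t 0.75 p [ 0.1684 -0.6019  0.2313] tidy -0.3726 -0.6985 yaw 15.6 F [ 0.6 -0.4 -0. ] w 1.0 q [-1.42  0.05  1.61  0.    1.48 -0.12] zax [ 0.  0. -1.]
d [ 0.561  -0.5178  0.2343]invalid input
```

```bash
python3 -m pendant '[{"wx":0,"wy":0,"wz":7,"dx":0.03,"dy":-0.028,"dz":0,"hand":1}]'; echo; python3 -m pendant '[{"dx":0.03,"dy":-0.028}]'; echo; python3 -m pendant --help | head -20
```

```text
time: 0.83
tool_pos: [0.1872, -0.5699, 0.2306]
tool_rot: [0.001, 0.997, 0.072, -0.001]
contact_force: [0.4, 0.6, 0.1]
gripper_width: 0.997

invalid input
invalid input: not JSON, or not a number
```

```bash
python3 -m pendant '[{"wx":0,"wy":0,"wz":16.8,"dx":0.467,"dy":-0.551,"dz":0,"hand":1},{"wx":0,"wy":0,"wz":16.8,"dx":0.467,"dy":-0.551,"dz":0,"hand":1},{"wx":0,"wy":0,"wz":16.8,"dx":0.467,"dy":-0.551,"dz":0,"hand":1},{"wx":0,"wy":0,"wz":16.8,"dx":0.467,"dy":-0.551,"dz":0,"hand":1},{"wx":0,"wy":0,"wz":16.8,"dx":0.467,"dy":-0.551,"dz":0,"hand":1},{"wx":0,"wy":0,"wz":16.8,"dx":0.467,"dy":-0.551,"dz":0,"hand":1},{"wx":0,"wy":0,"wz":16.8,"dx":0.467,"dy":-0.551,"dz":0,"hand":1},{"wx":0,"wy":0,"wz":16.8,"dx":0.467,"dy":-0.551,"dz":0,"hand":1},{"wx":0,"wy":0,"wz":16.8,"dx":0.467,"dy":-0.551,"dz":0,"hand":1},{"wx":0,"wy":0,"wz":16.8,"dx":0.467,"dy":-0.551,"dz":0,"hand":1},{"wx":0,"wy":0,"wz":16.8,"dx":0.467,"dy":-0.551,"dz":0,"hand":1},{"wx":0,"wy":0,"wz":16.8,"dx":0.467,"dy":-0.551,"dz":0,"hand":1},{"wx":0,"wy":0,"wz":16.8,"dx":0.467,"dy":-0.551,"dz":0,"hand":1},{"wx":0,"wy":0,"wz":16.8,"dx":0.467,"dy":-0.551,"dz":0,"hand":1},{"wx":0,"wy":0,"wz":16.8,"dx":0.467,"dy":-0.551,"dz":0,"hand":1},{"wx":0,"wy":0,"wz":16.8,"dx":0.467,"dy":-0.551,"dz":0,"hand":1},{"wx":0,"wy":0,"wz":16.8,"dx":0.467,"dy":-0.551,"dz":0,"hand":1},{"wx":0,"wy":0,"wz":16.8,"dx":0.467,"dy":-0.551,"dz":0,"hand":1},{"wx":0,"wy":0,"wz":16.8,"dx":0.467,"dy":-0.551,"dz":0,"hand":1},{"wx":0,"wy":0,"wz":16.8,"dx":0.467,"dy":-0.551,"dz":0,"hand":1}]'
python3 -c "
from h import *
delta(-.069,.002,-.003)"
```

```text
time: 2.5
tool_pos: [0.5686, 0.0482, 0.2311]
tool_rot: [0.0, 0.998, -0.071, -0.0]
contact_force: [0.2, 0.4, -0.4]
gripper_width: 0.994
t 2.5 p [0.5686 0.0482 0.2311] tidy -0.0695 0.0021 yaw -8.1 F [ 0.2  0.4 -0.4] w 0.994 q [-0.05 -0.08  1.74 -0.    1.48  1.67] zax [-0.001 -0.001 -1.   ]
d [ 7.000e-04 -1.000e-04  2.341e-01]
```

```bash
python3 -m pendant '[{"wx":0,"wy":0,"wz":0,"dx":0,"dy":0,"dz":0.04,"hand":1},{"wx":0,"wy":0,"wz":0,"dx":0,"dy":0,"dz":0.08,"hand":1},{"wx":0,"wy":0,"wz":0,"dx":0,"dy":0,"dz":0.12,"hand":1},{"wx":0,"wy":0,"wz":0,"dx":0,"dy":0,"dz":0.16,"hand":1},{"wx":0,"wy":0,"wz":0,"dx":0,"dy":0,"dz":0.19,"hand":1},{"wx":0,"wy":0,"wz":0,"dx":0,"dy":0,"dz":0.21,"hand":1},{"wx":0,"wy":0,"wz":0,"dx":0,"dy":0,"dz":0.21,"hand":1}]'
python3 - <<'E'
from h import *
delta(-.069,.002,-.003)
a,_=grab('scene'); cv2.imwrite('pics/s1.png',cv2.resize(a[100:280,150:350][...,::-1],None,fx=3,fy=3,interpolation=cv2.INTER_CUBIC))
E
```

```text
time: 3.08
tool_pos: [0.5636, 0.0463, 0.0158]
tool_rot: [0.0, 0.997, -0.072, -0.005]
contact_force: [-0.5, -0.0, -0.1]
gripper_width: 1.001
t 3.08 p [0.5636 0.0463 0.0158] tidy -0.0742 -0.0004 yaw -8.3 F [-0.5 -0.  -0.1] w 1.001 q [-0.05  0.15  1.89 -0.    1.11  1.67] zax [-0.011  0.    -1.   ]
d [ 0.0054 -0.0025  0.0187]
```

View pics/s1.png

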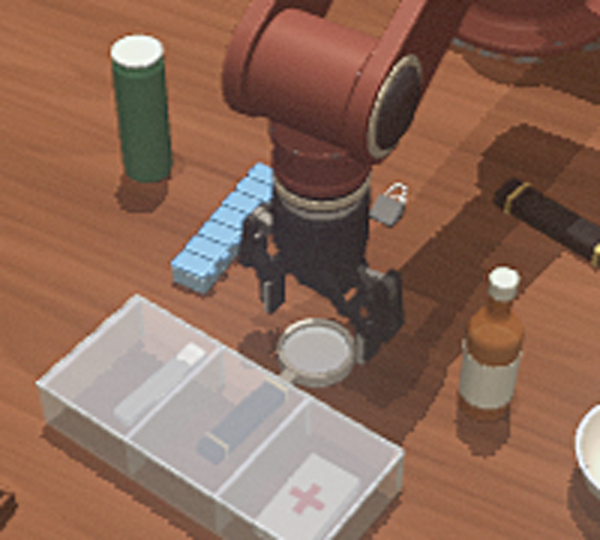

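The fingers straddle the rim in the crop: left finger at (272,295), right finger at (372,345), rim at (317,350). Next I lower and close, since the commanded pose is on target and the arm was only still settling.

```bash
python3 -m pendant '[{"wx":0,"wy":0,"wz":0,"dx":0,"dy":0,"dz":0,"hand":1},{"wx":0,"wy":0,"wz":0,"dx":0,"dy":0,"dz":0.0,"hand":1},{"wx":0,"wy":0,"wz":0,"dx":0,"dy":0,"dz":0.008,"hand":1},{"wx":0,"wy":0,"wz":0,"dx":0,"dy":0,"dz":0.016,"hand":1},{"wx":0,"wy":0,"wz":0,"dx":0,"dy":0,"dz":0.024,"hand":1},{"wx":0,"wy":0,"wz":0,"dx":0,"dy":0,"dz":0.024,"hand":1},{"wx":0,"wy":0,"wz":0,"dx":0,"dy":0,"dz":0.024,"hand":1}]'
python3 - <<'E'
from h import *
delta(-.069,.002,-.003)
E
```

```text
time: 3.72
tool_pos: [0.5679, 0.0482, -0.0038]
tool_rot: [0.0, 0.997, -0.071, -0.001]
contact_force: [0.0, 0.2, 0.2]
gripper_width: 0.999
t 3.72 p [ 0.5679  0.0482 -0.0038] tidy -0.0702 0.002 yaw -8.2 F [0.  0.2 0.2] w 0.999 q [-0.05  0.19  1.89  0.    1.06  1.67] zax [-0.002  0.    -1.   ]
d [ 0.0012  0.     -0.0008]
```

```bash
python3 -m pendant '[{"wx":0,"wy":0,"wz":0,"dx":0,"dy":0,"dz":0,"hand":0.6},{"wx":0,"wy":0,"wz":0,"dx":0,"dy":0,"dz":0.0,"hand":0.4},{"wx":0,"wy":0,"wz":0,"dx":0,"dy":0,"dz":0,"hand":0.3},{"wx":0,"wy":0,"wz":0,"dx":0,"dy":0,"dz":0,"hand":0.2},{"wx":0,"wy":0,"wz":0,"dx":0,"dy":0,"dz":0,"hand":0.2},{"wx":0,"wy":0,"wz":0,"dx":0,"dy":0,"dz":0,"hand":0.2},{"wx":0,"wy":0,"wz":0,"dx":0,"dy":0,"dz":0,"hand":0.2}]'
python3 - <<'E'
from h import *
delta(-.069,.002,-.003)
E
```

```text
time: 4.3
tool_pos: [0.5698, 0.048, -0.0014]
tool_rot: [-0.0, 0.997, -0.071, 0.001]
contact_force: [-0.8, -0.0, 6.0]
gripper_width: 0.748
t 4.3 p [ 0.5698  0.048  -0.0014] tidy -0.0684 0.0022 yaw -8.2 F [-0.8 -0.   6. ] w 0.748 q [-0.05  0.19  1.89  0.    1.06  1.67] zax [ 0.002 -0.    -1.   ]
d [-0.0006  0.0002  0.0016]
```

```bash
python3 -m pendant '[{"wx":0,"wy":0,"wz":0,"dx":0,"dy":0,"dz":-0.001,"hand":0.2},{"wx":0,"wy":0,"wz":0,"dx":-0.006,"dy":0,"dz":-0.001,"hand":0.2},{"wx":0,"wy":0,"wz":0,"dx":-0.015,"dy":0,"dz":-0.001,"hand":0.2},{"wx":0,"wy":0,"wz":0,"dx":-0.025,"dy":0,"dz":-0.001,"hand":0.2},{"wx":0,"wy":0,"wz":0,"dx":-0.035,"dy":0,"dz":-0.001,"hand":0.2},{"wx":0,"wy":0,"wz":0,"dx":-0.045,"dy":0,"dz":-0.001,"hand":0.2},{"wx":0,"wy":0,"wz":0,"dx":-0.055,"dy":0,"dz":-0.001,"hand":0.2},{"wx":0,"wy":0,"wz":0,"dx":-0.065,"dy":0,"dz":-0.001,"hand":0.2},{"wx":0,"wy":0,"wz":0,"dx":-0.075,"dy":0,"dz":-0.001,"hand":0.2},{"wx":0,"wy":0,"wz":0,"dx":-0.083,"dy":0,"dz":-0.001,"hand":0.2},{"wx":0,"wy":0,"wz":0,"dx":-0.089,"dy":0,"dz":-0.001,"hand":0.2},{"wx":0,"wy":0,"wz":0,"dx":-0.089,"dy":0,"dz":-0.001,"hand":0.2},{"wx":0,"wy":0,"wz":0,"dx":-0.089,"dy":0,"dz":-0.001,"hand":0.2},{"wx":0,"wy":0,"wz":0,"dx":-0.089,"dy":0,"dz":-0.001,"hand":0.2}]'
python3 - <<'E'
from h import *
st()
a,_=grab('scene'); cv2.imwrite('pics/s2.png',cv2.resize(a[100:280,150:350][...,::-1],None,fx=3,fy=3,interpolation=cv2.INTER_CUBIC))
E
```

```text
time: 5.47
tool_pos: [0.4794, 0.0609, -0.0014]
tool_rot: [-0.0, 0.997, -0.071, -0.002]
contact_force: [-3.3, 0.4, 8.9]
gripper_width: 0.748
t 5.47 p [ 0.4794  0.0609 -0.0014] tidy -0.1596 0.002 yaw -8.2 F [-3.3  0.4  8.9] w 0.748 q [-0.03 -0.01  2.1   0.    1.05  1.69] zax [-0.003  0.    -1.   ]
```

View pics/s2.png

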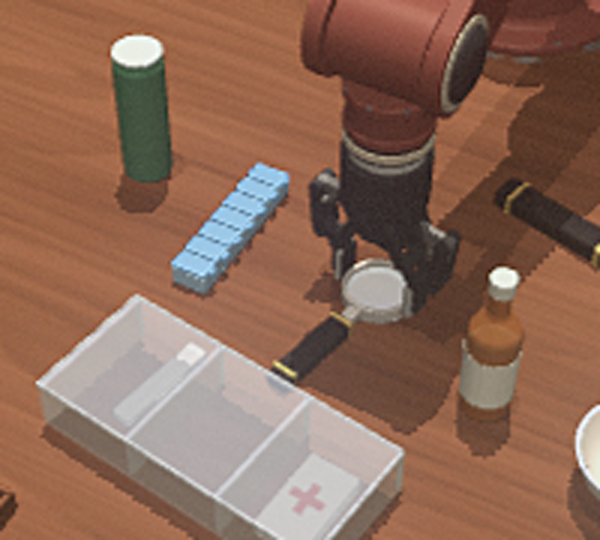

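The magnifier is drawn clear of the tidy, with its handle end at crop px (285,370) in front of the front edge and the fingers on the sides of the rim. Now I release and lift.

```bash
python3 -m pendant '[{"wx":0,"wy":0,"wz":0,"dx":0,"dy":0,"dz":0,"hand":0.7},{"wx":0,"wy":0,"wz":0,"dx":0,"dy":0,"dz":0,"hand":1},{"wx":0,"wy":0,"wz":0,"dx":0,"dy":0,"dz":0,"hand":1},{"wx":0,"wy":0,"wz":0,"dx":0,"dy":0,"dz":0,"hand":1},{"wx":0,"wy":0,"wz":0,"dx":0,"dy":0,"dz":0,"hand":1},{"wx":0,"wy":0,"wz":0,"dx":0,"dy":0,"dz":0,"hand":1},{"wx":0,"wy":0,"wz":0,"dx":0,"dy":0,"dz":-0.02,"hand":1},{"wx":0,"wy":0,"wz":0,"dx":0,"dy":0,"dz":-0.06,"hand":1},{"wx":0,"wy":0,"wz":0,"dx":0,"dy":0,"dz":-0.1,"hand":1},{"wx":0,"wy":0,"wz":0,"dx":0,"dy":0.0,"dz":-0.12,"hand":1},{"wx":0,"wy":0,"wz":0,"dx":0,"dy":0.0,"dz":-0.12,"hand":1},{"wx":0,"wy":0,"wz":0,"dx":0,"dy":0,"dz":-0.12,"hand":1}]'
python3 - <<'E'
from h import *
st()
b,d=grab('top')
c=b[100:240,180:320][...,::-1]
cv2.imwrite('pics/t2.png',cv2.resize(c,None,fx=4,fy=4,interpolation=cv2.INTER_CUBIC))
a,_=grab('scene'); cv2.imwrite('pics/s3.png',cv2.resize(a[100:280,150:350][...,::-1],None,fx=4,fy=4,interpolation=cv2.INTER_CUBIC)[:600])
E
```

```text
time: 6.52
tool_pos: [0.4818, 0.0607, 0.12]
tool_rot: [-0.0, 0.997, -0.071, 0.002]
contact_force: [-0.6, 0.3, -0.5]
gripper_width: 1.002
t 6.52 p [0.4818 0.0607 0.12  ] tidy -0.1572 0.0021 yaw -8.2 F [-0.6  0.3 -0.5] w 1.002 q [-0.03 -0.19  2.04  0.    1.29  1.69] zax [ 0.004 -0.    -1.   ]
```

View pics/s3.png

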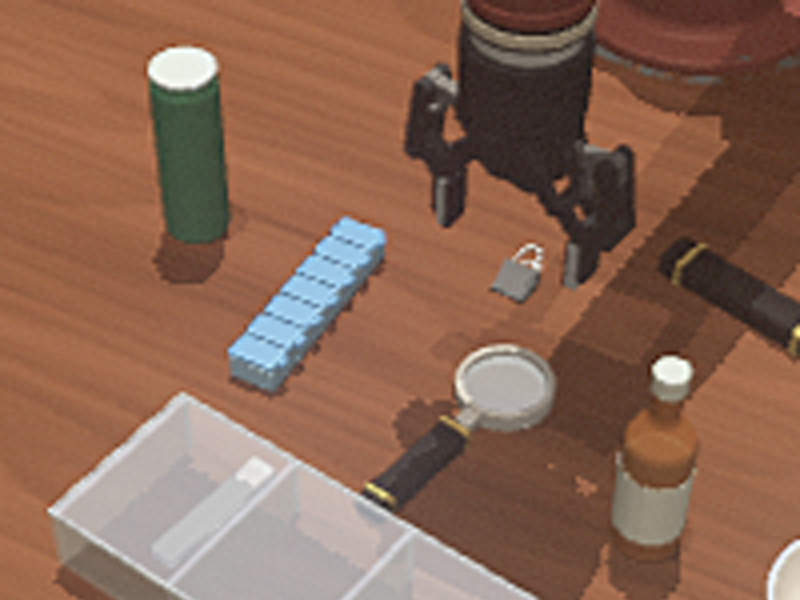

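Released: the magnifier lies on the shelf with its rim centre at crop px (505,386) and its handle end at (380,495). I'll locate it in world coordinates and compare with the top depth image.

```bash
python3 - <<'E'
from h import *
A=lambda u,v,z: atz('scene',150+u/4-.4,100+v/4-.4,z)[:2]
for n,p in dict(L=A(505,385,.014),neckband=A(458,424,.014),H=A(378,488,.013),tidyFc=A(294,461,.05)).items():
    t=p-O;print(n,p.round(4),(t@X).round(4),(t@Y).round(4))
b,d=grab('top')
vv,uu=np.mgrid[0:384,0:512];P=world('top',uu,vv,d);t=P[...,:2]-O;a=t@X;c=t@Y
m=(P[...,2]>.006)&(P[...,2]<.025)&(a<-.004)&(a>-.2)&(abs(c)<.04)
for lo in np.arange(-.2,0,.01):
    k=m&(a>=lo)&(a<lo+.01)
    if k.sum()>3: print(round(lo+.005,3),k.sum(),'y',c[k].min().round(4),c[k].mean().round(4),c[k].max().round(4),'z',np.median(P[k,2]).round(4))
E
```

```text
L [0.4851 0.0613] -0.1541 0.0032
neckband [0.5302 0.05  ] -0.1078 -0.0016
H [0.6007 0.0304] -0.0352 -0.0109
tidyFc [ 0.6334 -0.0092] 0.0028 -0.0454
-0.185 34 y -0.0168 -0.0002 0.0203 z 0.0129
-0.175 10 y -0.0231 -0.0179 -0.0111 z 0.0128
-0.045 16 y -0.0121 -0.0008 0.0084 z 0.0136
-0.035 36 y -0.0137 -0.0031 0.0075 z 0.0139
-0.025 30 y -0.0142 -0.0032 0.0067 z 0.014
```

View pics/t2.png

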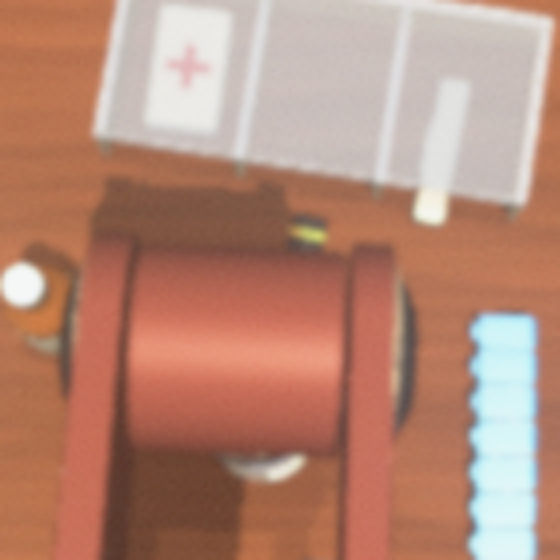

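Top view: the handle end is at (310,235), at tidy x ≈ -0.018, and the rim's near edge is at about -0.188. It lies flat at z = 0.014 with a yaw offset of about -2.5° to the tidy axis. I'll grip the handle 35 mm from its end.

```bash
python3 -m pendant '[{"wx":0,"wy":0,"wz":2.5,"dx":0.035,"dy":0.004,"dz":0,"hand":0.5},{"wx":0,"wy":0,"wz":2.5,"dx":0.07,"dy":0.004,"dz":0,"hand":0.5},{"wx":0,"wy":0,"wz":2.5,"dx":0.105,"dy":0.004,"dz":0,"hand":0.5},{"wx":0,"wy":0,"wz":2.5,"dx":0.105,"dy":0.004,"dz":0,"hand":0.5},{"wx":0,"wy":0,"wz":2.5,"dx":0.105,"dy":0.004,"dz":0.03,"hand":0.5},{"wx":0,"wy":0,"wz":2.5,"dx":0.105,"dy":0.004,"dz":0.06,"hand":0.5},{"wx":0,"wy":0,"wz":2.5,"dx":0.105,"dy":0.004,"dz":0.09,"hand":0.5},{"wx":0,"wy":0,"wz":2.5,"dx":0.105,"dy":0.004,"dz":0.095,"hand":0.5},{"wx":0,"wy":0,"wz":2.5,"dx":0.105,"dy":0.004,"dz":0.095,"hand":0.5},{"wx":0,"wy":0,"wz":2.5,"dx":0.105,"dy":0.004,"dz":0.095,"hand":0.5}]'
python3 - <<'E'
from h import *
delta(-.053,-.002,.003)
a,_=grab('scene'); cv2.imwrite('pics/s4.png',cv2.resize(a[100:280,150:350][...,::-1],None,fx=3,fy=3,interpolation=cv2.INTER_CUBIC))
E
```

```text
time: 7.5
tool_pos: [0.5837, 0.0418, 0.0231]
tool_rot: [0.0, 0.996, -0.093, -0.001]
contact_force: [0.4, 0.1, 0.6]
gripper_width: 0.749
t 7.5 p [0.5837 0.0418 0.0231] tidy -0.0537 -0.002 yaw -10.7 F [0.4 0.1 0.6] w 0.749 q [-0.06  0.18  1.85  0.    1.11  1.7 ] zax [-0.001  0.    -1.   ]
d [ 0.0007 -0.      0.0201]
```

View pics/s4.png

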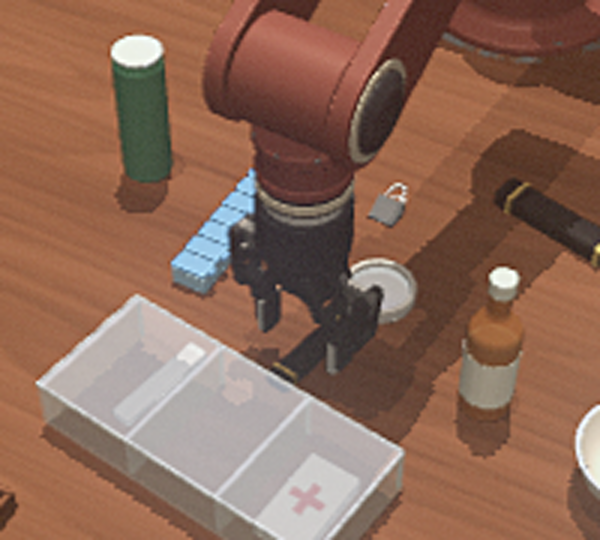

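The fingers straddle the handle (left finger (265,312), right finger (335,355), handle end (285,370)). Lower and grip.

```bash
python3 -m pendant '[{"wx":0,"wy":0,"wz":0,"dx":0,"dy":0,"dz":0.01,"hand":0.5},{"wx":0,"wy":0,"wz":0,"dx":0,"dy":0,"dz":0.02,"hand":0.5},{"wx":0,"wy":0,"wz":0,"dx":0,"dy":0,"dz":0.02,"hand":0.5},{"wx":0,"wy":0,"wz":0,"dx":0,"dy":0,"dz":0.02,"hand":0.5},{"wx":0,"wy":0,"wz":0,"dx":0,"dy":0,"dz":0.02,"hand":0},{"wx":0,"wy":0,"wz":0,"dx":0,"dy":0,"dz":0.02,"hand":-0.3},{"wx":0,"wy":0,"wz":0,"dx":0,"dy":0,"dz":0.02,"hand":-0.9},{"wx":0,"wy":0,"wz":0,"dx":0,"dy":0,"dz":0.02,"hand":-0.9},{"wx":0,"wy":0,"wz":0,"dx":0,"dy":0,"dz":0.02,"hand":-0.9},{"wx":0,"wy":0,"wz":0,"dx":0,"dy":0,"dz":0.02,"hand":-0.9},{"wx":0,"wy":0,"wz":0,"dx":0,"dy":0,"dz":0.02,"hand":-0.9},{"wx":0,"wy":0,"wz":0,"dx":0,"dy":0,"dz":0.02,"hand":-0.9}]'
python3 - <<'E'
from h import *
st()
E
```

```text
time: 8.55
tool_pos: [0.5847, 0.0417, 0.004]
tool_rot: [-0.0, 0.996, -0.093, 0.001]
contact_force: [-0.6, 0.0, 5.5]
gripper_width: 0.237
t 8.55 p [0.5847 0.0417 0.004 ] tidy -0.0527 -0.0019 yaw -10.7 F [-0.6  0.   5.5] w 0.237 q [-0.06  0.21  1.85 -0.    1.08  1.7 ] zax [ 0.001 -0.    -1.   ]
```

```bash
python3 -m pendant '[{"wx":0,"wy":0,"wz":0,"dx":0,"dy":0,"dz":-0.01,"hand":-0.9},{"wx":0,"wy":0,"wz":0,"dx":0,"dy":0,"dz":-0.02,"hand":-0.9},{"wx":0,"wy":0,"wz":0,"dx":0,"dy":0,"dz":-0.035,"hand":-0.9},{"wx":0,"wy":0,"wz":0,"dx":0,"dy":0,"dz":-0.05,"hand":-0.9},{"wx":0,"wy":0,"wz":0,"dx":-0.01,"dy":0,"dz":-0.06,"hand":-0.9},{"wx":0,"wy":0,"wz":0,"dx":-0.025,"dy":0,"dz":-0.06,"hand":-0.9},{"wx":0,"wy":0,"wz":0,"dx":-0.045,"dy":0,"dz":-0.06,"hand":-0.9},{"wx":0,"wy":0,"wz":0,"dx":-0.065,"dy":0,"dz":-0.06,"hand":-0.9},{"wx":0,"wy":0,"wz":0,"dx":-0.085,"dy":0,"dz":-0.06,"hand":-0.9},{"wx":0,"wy":0,"wz":0,"dx":-0.105,"dy":0,"dz":-0.06,"hand":-0.9},{"wx":0,"wy":0,"wz":0,"dx":-0.115,"dy":0,"dz":-0.06,"hand":-0.9},{"wx":0,"wy":0,"wz":0,"dx":-0.115,"dy":0,"dz":-0.06,"hand":-0.9},{"wx":0,"wy":0,"wz":0,"dx":-0.115,"dy":0,"dz":-0.06,"hand":-0.9}]'
python3 - <<'E'
from h import *
st()
a,_=grab('scene'); cv2.imwrite('pics/s5.png',cv2.resize(a[60:240,170:370][...,::-1],None,fx=3,fy=3,interpolation=cv2.INTER_CUBIC))
E
```

```text
time: 9.63
tool_pos: [0.4714, 0.0631, 0.0638]
tool_rot: [-0.0, 0.996, -0.093, 0.001]
contact_force: [0.6, 0.5, -0.4]
gripper_width: 0.237
t 9.63 p [0.4714 0.0631 0.0638] tidy -0.1678 0.003 yaw -10.7 F [ 0.6  0.5 -0.4] w 0.237 q [-0.02 -0.14  2.1  -0.    1.19  1.73] zax [ 0.002 -0.    -1.   ]
```

View pics/s5.png

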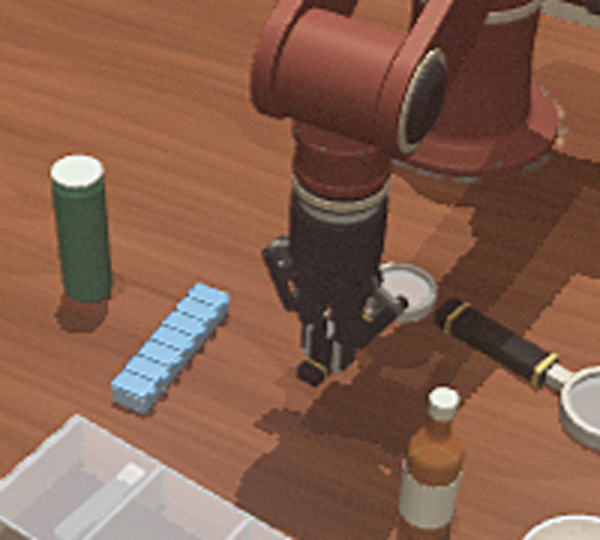

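The magnifier is held level by the handle, end at (312,372) and lens at (408,290), clear of everything. Now the turn.

```bash
python3 -m pendant '[{"wx":0,"wy":0,"wz":-3,"dx":0,"dy":0,"dz":0,"hand":-0.9},{"wx":0,"wy":0,"wz":-9,"dx":0,"dy":0,"dz":0,"hand":-0.9},{"wx":0,"wy":0,"wz":-15,"dx":0,"dy":0,"dz":0,"hand":-0.9},{"wx":0,"wy":0,"wz":-21,"dx":0,"dy":0,"dz":0,"hand":-0.9},{"wx":0,"wy":0,"wz":-27,"dx":0,"dy":0,"dz":0,"hand":-0.9},{"wx":0,"wy":0,"wz":-33,"dx":0,"dy":0,"dz":0,"hand":-0.9},{"wx":0,"wy":0,"wz":-39,"dx":0,"dy":0,"dz":0,"hand":-0.9},{"wx":0,"wy":0,"wz":-45,"dx":0,"dy":0,"dz":0,"hand":-0.9},{"wx":0,"wy":0,"wz":-51,"dx":0,"dy":0,"dz":0,"hand":-0.9},{"wx":0,"wy":0,"wz":-57,"dx":0,"dy":0,"dz":0,"hand":-0.9},{"wx":0,"wy":0,"wz":-63,"dx":0,"dy":0,"dz":0,"hand":-0.9},{"wx":0,"wy":0,"wz":-69,"dx":0,"dy":0,"dz":0,"hand":-0.9},{"wx":0,"wy":0,"wz":-75,"dx":0,"dy":0,"dz":0,"hand":-0.9},{"wx":0,"wy":0,"wz":-81,"dx":0,"dy":0,"dz":0,"hand":-0.9},{"wx":0,"wy":0,"wz":-87,"dx":0,"dy":0,"dz":0,"hand":-0.9},{"wx":0,"wy":0,"wz":-93,"dx":0,"dy":0,"dz":0,"hand":-0.9},{"wx":0,"wy":0,"wz":-97,"dx":0,"dy":0,"dz":0,"hand":-0.9},{"wx":0,"wy":0,"wz":-100,"dx":0,"dy":0,"dz":0,"hand":-0.9},{"wx":0,"wy":0,"wz":-100,"dx":0,"dy":0,"dz":0,"hand":-0.9}]' && python3 -m pendant '[{"wx":0,"wy":0,"wz":-3,"dx":0,"dy":0,"dz":0,"hand":-0.9},{"wx":0,"wy":0,"wz":-9,"dx":0,"dy":0,"dz":0,"hand":-0.9},{"wx":0,"wy":0,"wz":-15,"dx":0,"dy":0,"dz":0,"hand":-0.9},{"wx":0,"wy":0,"wz":-21,"dx":0,"dy":0,"dz":0,"hand":-0.9},{"wx":0,"wy":0,"wz":-27,"dx":0,"dy":0,"dz":0,"hand":-0.9},{"wx":0,"wy":0,"wz":-33,"dx":0,"dy":0,"dz":0,"hand":-0.9},{"wx":0,"wy":0,"wz":-39,"dx":0,"dy":0,"dz":0,"hand":-0.9},{"wx":0,"wy":0,"wz":-45,"dx":0,"dy":0,"dz":0,"hand":-0.9},{"wx":0,"wy":0,"wz":-51,"dx":0,"dy":0,"dz":0,"hand":-0.9},{"wx":0,"wy":0,"wz":-57,"dx":0,"dy":0,"dz":0,"hand":-0.9},{"wx":0,"wy":0,"wz":-63,"dx":0,"dy":0,"dz":0,"hand":-0.9},{"wx":0,"wy":0,"wz":-69,"dx":0,"dy":0,"dz":0,"hand":-0.9},{"wx":0,"wy":0,"wz":-75,"dx":0,"dy":0,"dz":0,"hand":-0.9},{"wx":0,"wy":0,"wz":-79,"dx":0,"dy":0,"dz":0,"hand":-0.9},{"wx":0,"wy":0,"wz":-82.5,"dx":0,"dy":0,"dz":0,"hand":-0.9},{"wx":0,"wy":0,"wz":-82.5,"dx":0,"dy":0,"dz":0,"hand":-0.9},{"wx":0,"wy":0,"wz":-82.5,"dx":0,"dy":0,"dz":0,"hand":-0.9},{"wx":0,"wy":0,"wz":-82.5,"dx":0,"dy":0,"dz":0,"hand":-0.9}]'
python3 - <<'E'
from h import *
delta(-.168,0,.006)
b,d=grab('top')
vv,uu=np.mgrid[0:384,0:512];P=world('top',uu,vv,d);t=P[...,:2]-O;a=t@X;c=t@Y
m=(P[...,2]>.04)&(P[...,2]<.1)&(a<-.004)&(a>-.15)&(abs(c)<.06)
for lo in np.arange(-.15,0,.01):
    k=m&(a>=lo)&(a<lo+.01)
    if k.sum()>3: print(round(lo+.005,3),k.sum(),'y',c[k].min().round(4),c[k].mean().round(4),c[k].max().round(4),'z',np.median(P[k,2]).round(4))
c=b[100:240,180:320][...,::-1]
s=grab('scene')[0][80:220,200:340][...,::-1]
cv2.imwrite('pics/c6.png',cv2.resize(np.hstack([c,s]),None,fx=2.8,fy=2.8,interpolation=cv2.INTER_CUBIC))
E
```

```text
time: 11.27
tool_pos: [0.4723, 0.0628, 0.0637]
tool_rot: [0.0, 0.711, 0.703, 0.0]
contact_force: [0.8, 1.1, -1.1]
gripper_width: 0.238
time: 12.77
tool_pos: [0.4714, 0.063, 0.0634]
tool_rot: [0.0, 0.072, 0.997, -0.0]
contact_force: [0.1, -0.5, -0.6]
gripper_width: 0.237
t 12.77 p [0.4714 0.063  0.0634] tidy -0.1678 0.0029 yaw 171.7 F [ 0.1 -0.5 -0.6] w 0.237 q [-0.02 -0.14  2.1  -0.    1.19 -1.45] zax [ 0. -0. -1.]
d [ 0.0002 -0.0029  0.0574]
-0.085 23 y -0.0055 0.014 0.0283 z 0.0684
-0.075 99 y -0.0232 0.0061 0.0346 z 0.0683
-0.065 112 y -0.0251 0.0064 0.0387 z 0.0684
-0.055 112 y -0.026 0.0062 0.0378 z 0.0689
-0.045 104 y -0.0245 0.0056 0.0365 z 0.068
-0.035 84 y -0.0206 0.0061 0.0304 z 0.0681
-0.025 18 y -0.0069 0.0064 0.02 z 0.0721
```

View pics/c6.png

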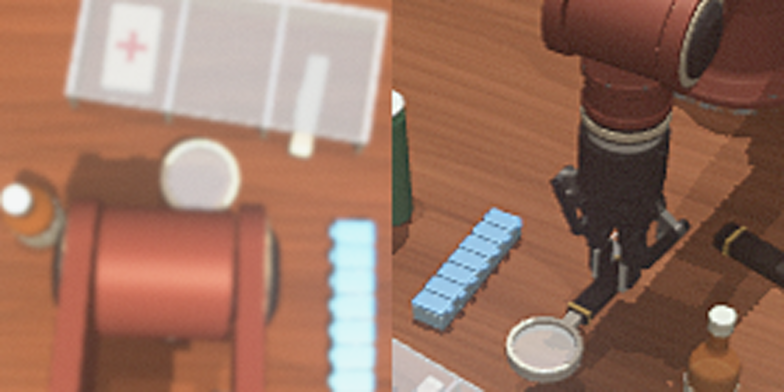

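Left half (top view): lens ahead of the tidy at (200,175), with the middle opening at (220,110) dead ahead. Right half: held level. The lens is 3 mm off in y and 1.8° off in yaw, so I correct that and set it down.

```bash
python3 -m pendant '[{"wx":0,"wy":0,"wz":1.8,"dx":0,"dy":-0.003,"dz":0.01,"hand":-0.9},{"wx":0,"wy":0,"wz":1.8,"dx":0,"dy":-0.003,"dz":0.025,"hand":-0.9},{"wx":0,"wy":0,"wz":1.8,"dx":0,"dy":-0.003,"dz":0.04,"hand":-0.9},{"wx":0,"wy":0,"wz":1.8,"dx":0,"dy":-0.003,"dz":0.05,"hand":-0.9},{"wx":0,"wy":0,"wz":1.8,"dx":0,"dy":-0.003,"dz":0.055,"hand":-0.9},{"wx":0,"wy":0,"wz":1.8,"dx":0,"dy":-0.003,"dz":0.058,"hand":-0.9},{"wx":0,"wy":0,"wz":1.8,"dx":0,"dy":-0.003,"dz":0.059,"hand":-0.9},{"wx":0,"wy":0,"wz":1.8,"dx":0,"dy":-0.003,"dz":0.059,"hand":-0.9},{"wx":0,"wy":0,"wz":1.8,"dx":0,"dy":-0.003,"dz":0.059,"hand":-0.9}]'
python3 - <<'E'
from h import *
st()
b,d=grab('top')
vv,uu=np.mgrid[0:384,0:512];P=world('top',uu,vv,d);t=P[...,:2]-O;a=t@X;c=t@Y
m=(P[...,2]>.004)&(P[...,2]<.03)&(a<-.002)&(a>-.15)&(abs(c)<.06)
for lo in np.arange(-.15,0,.01):
    k=m&(a>=lo)&(a<lo+.01)
    if k.sum()>3: print(round(lo+.005,3),k.sum(),'y',c[k].min().round(4),c[k].mean().round(4),c[k].max().round(4),'z',np.percentile(P[k,2],[50,90]).round(4), 'amax',a[k].max().round(4))
E
```

```text
time: 13.62
tool_pos: [0.4713, 0.0601, 0.0051]
tool_rot: [0.001, 0.087, 0.996, 0.0]
contact_force: [-0.6, 0.6, -0.4]
gripper_width: 0.232
t 13.62 p [0.4713 0.0601 0.0051] tidy -0.1675 0.0 yaw 170.0 F [-0.6  0.6 -0.4] w 0.232 q [-0.03 -0.04  2.12 -0.    1.06 -1.43] zax [ 0.001 -0.    -1.   ]
-0.085 41 y -0.021 0.0027 0.0273 z [0.0129 0.0159] amax -0.0803
-0.075 82 y -0.0294 0.0 0.0291 z [0.0104 0.0153] amax -0.0703
-0.065 100 y -0.0496 0.0005 0.0309 z [0.0103 0.0138] amax -0.06
-0.055 97 y -0.0324 -0.0001 0.0321 z [0.0105 0.0135] amax -0.0501
-0.045 96 y -0.0312 -0.0004 0.031 z [0.0103 0.0144] amax -0.04
-0.035 74 y -0.0271 0.0002 0.0434 z [0.01   0.0148] amax -0.0301
-0.025 24 y -0.0125 0.0027 0.0434 z [0.013  0.0157] amax -0.0202
```

```bash
python3 -m pendant '[{"wx":0,"wy":0,"wz":0,"dx":-0.005,"dy":0,"dz":0,"hand":-0.9},{"wx":0,"wy":0,"wz":0,"dx":-0.015,"dy":0.0005,"dz":0,"hand":-0.9},{"wx":0,"wy":0,"wz":0,"dx":-0.025,"dy":0.0008,"dz":0,"hand":-0.9},{"wx":0,"wy":0,"wz":0,"dx":-0.035,"dy":0.001,"dz":0,"hand":-0.9},{"wx":0,"wy":0,"wz":0,"dx":-0.045,"dy":0.0014,"dz":0,"hand":-0.9},{"wx":0,"wy":0,"wz":0,"dx":-0.055,"dy":0.0017,"dz":0,"hand":-0.9},{"wx":0,"wy":0,"wz":0,"dx":-0.065,"dy":0.002,"dz":0,"hand":-0.9},{"wx":0,"wy":0,"wz":0,"dx":-0.075,"dy":0.0023,"dz":0,"hand":-0.9},{"wx":0,"wy":0,"wz":0,"dx":-0.085,"dy":0.0026,"dz":0,"hand":-0.9},{"wx":0,"wy":0,"wz":0,"dx":-0.095,"dy":0.0029,"dz":0,"hand":-0.9},{"wx":0,"wy":0,"wz":0,"dx":-0.105,"dy":0.0032,"dz":0,"hand":-0.9},{"wx":0,"wy":0,"wz":0,"dx":-0.113,"dy":0.0035,"dz":0,"hand":-0.9},{"wx":0,"wy":0,"wz":0,"dx":-0.12,"dy":0.0037,"dz":0,"hand":-0.9},{"wx":0,"wy":0,"wz":0,"dx":-0.123,"dy":0.0038,"dz":0,"hand":-0.9},{"wx":0,"wy":0,"wz":0,"dx":-0.123,"dy":0.0038,"dz":0,"hand":-0.9},{"wx":0,"wy":0,"wz":0,"dx":-0.123,"dy":0.0038,"dz":0,"hand":-0.9}]'
python3 - <<'E'
from h import *
st()
b,_=grab('top'); c=b[80:200,190:330][...,::-1]
cv2.imwrite('pics/t7.png',cv2.resize(c,None,fx=5,fy=5,interpolation=cv2.INTER_CUBIC))
E
```

```text
time: 15.0
tool_pos: [0.5923, 0.0426, 0.0042]
tool_rot: [-0.0, 0.087, 0.996, 0.0]
contact_force: [0.1, 0.3, -0.8]
gripper_width: 0.238
t 15.0 p [0.5923 0.0426 0.0042] tidy -0.0453 0.0 yaw 170.0 F [ 0.1  0.3 -0.8] w 0.238 q [-0.05  0.22  1.83  0.    1.08 -1.45] zax [-0.  0. -1.]
```

View pics/t7.png

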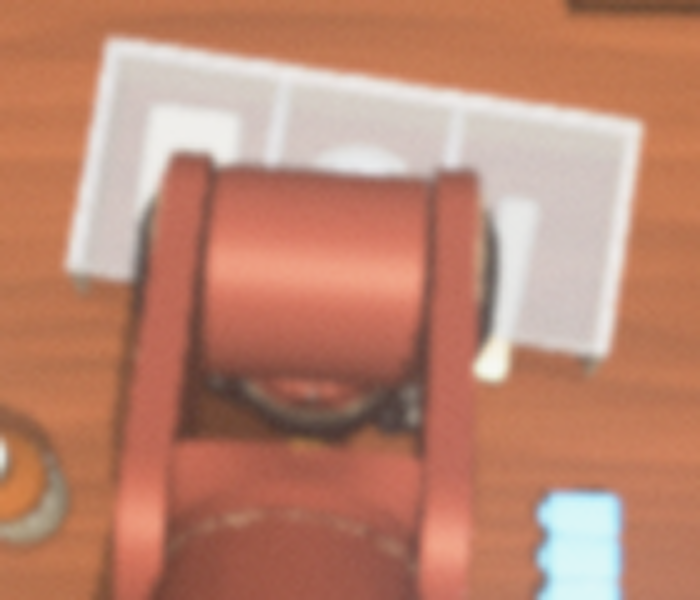

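The rim's leading edge shows through the roof at about (362,143), short of the back panel. I'll measure it.

```bash
python3 - <<'E'
from h import *
for u,v in [(362,142),(362,146)]:
    p=atz('top',190+u/5-.4,80+v/5-.4,.013)[:2]-O; print(p@X,p@Y)
b,d=grab('top')
# profile along tidy x at y=.0 (z=.013)
for y in (0,-.008):
  r=[]
  for x in np.arange(.08,.118,.003):
    u,v=proj('top',np.append(O+x*X+y*Y,.013)); g=cv2.getRectSubPix(cv2.cvtColor(b,cv2.COLOR_RGB2GRAY),(1,1),(float(u),float(v)))[0,0]; r.append((round(x,3),int(g)))
  print(r)
E
```

```text
0.09914130112838793 0.0027127203073775336
0.09703354020622289 0.0023768571327428805
[(np.float64(0.08), 138), (np.float64(0.083), 195), (np.float64(0.086), 230), (np.float64(0.089), 234), (np.float64(0.092), 230), (np.float64(0.095), 222), (np.float64(0.098), 213), (np.float64(0.101), 205), (np.float64(0.104), 202), (np.float64(0.107), 202), (np.float64(0.11), 204), (np.float64(0.113), 206), (np.float64(0.116), 205)]
[(np.float64(0.08), 128), (np.float64(0.083), 173), (np.float64(0.086), 217), (np.float64(0.089), 230), (np.float64(0.092), 228), (np.float64(0.095), 220), (np.float64(0.098), 210), (np.float64(0.101), 203), (np.float64(0.104), 203), (np.float64(0.107), 202), (np.float64(0.11), 203), (np.float64(0.113), 206), (np.float64(0.116), 206)]
```

```bash
python3 -m pendant '[{"wx":0,"wy":0,"wz":0,"dx":-0.004,"dy":0.0001,"dz":0,"hand":-0.9},{"wx":0,"wy":0,"wz":0,"dx":-0.008,"dy":0.0002,"dz":0,"hand":-0.9},{"wx":0,"wy":0,"wz":0,"dx":-0.01,"dy":0.0003,"dz":0,"hand":-0.9},{"wx":0,"wy":0,"wz":0,"dx":-0.011,"dy":0.0003,"dz":0,"hand":-0.9},{"wx":0,"wy":0,"wz":0,"dx":-0.012,"dy":0.0003,"dz":0,"hand":-0.9},{"wx":0,"wy":0,"wz":0,"dx":-0.012,"dy":0.0003,"dz":0,"hand":-0.9},{"wx":0,"wy":0,"wz":0,"dx":-0.012,"dy":0.0003,"dz":0,"hand":-0.9}]'
python3 -m pendant '[{"wx":0,"wy":0,"wz":0,"dx":-0.001,"dy":0,"dz":0,"hand":-0.9},{"wx":0,"wy":0,"wz":0,"dx":-0.002,"dy":0,"dz":0,"hand":-0.9},{"wx":0,"wy":0,"wz":0,"dx":-0.002,"dy":0,"dz":0,"hand":-0.9},{"wx":0,"wy":0,"wz":0,"dx":-0.002,"dy":0,"dz":0,"hand":-0.9}]'
cat > m.py <<'E'
from h import *
st()
b,d=grab('top'); g=cv2.cvtColor(b,cv2.COLOR_RGB2GRAY)
for y in (0,-.008):
    print([(round(float(x),3),int(cv2.getRectSubPix(g,(1,1),tuple(map(float,proj('top',np.append(O+x*X+y*Y,.013)))))[0,0])) for x in np.arange(.08,.125,.003)])
E
python3 m.py
```

```text
time: 15.68
tool_pos: [0.6044, 0.0408, 0.0043]
tool_rot: [0.0, 0.087, 0.996, 0.0]
contact_force: [-0.2, -0.2, -0.8]
gripper_width: 0.237
time: 16.02
tool_pos: [0.6063, 0.0404, 0.0043]
tool_rot: [0.0, 0.087, 0.996, -0.0]
contact_force: [-0.6, -0.7, -0.2]
gripper_width: 0.236
t 16.02 p [0.6063 0.0404 0.0043] tidy -0.0311 -0.0002 yaw 170.0 F [-0.6 -0.7 -0.2] w 0.236 q [-0.06  0.25  1.8  -0.    1.09 -1.45] zax [ 0. -0. -1.]
[(0.08, 135), (0.083, 131), (0.086, 129), (0.089, 127), (0.092, 122), (0.095, 118), (0.098, 118), (0.101, 142), (0.104, 184), (0.107, 215), (0.11, 219), (0.113, 212), (0.116, 208), (0.119, 207), (0.122, 211)]
[(0.08, 136), (0.083, 135), (0.086, 132), (0.089, 128), (0.092, 124), (0.095, 120), (0.098, 113), (0.101, 130), (0.104, 174), (0.107, 210), (0.11, 216), (0.113, 210), (0.116, 208), (0.119, 208), (0.122, 210)]
```

```bash
python3 -m pendant '[{"wx":0,"wy":0,"wz":0,"dx":-0.001,"dy":0,"dz":0,"hand":-0.9},{"wx":0,"wy":0,"wz":0,"dx":-0.002,"dy":0,"dz":0,"hand":-0.9},{"wx":0,"wy":0,"wz":0,"dx":-0.002,"dy":0,"dz":0,"hand":-0.9},{"wx":0,"wy":0,"wz":0,"dx":-0.002,"dy":0,"dz":0,"hand":-0.9}]'; python3 m.py | head -1
```

```text
time: 16.4
tool_pos: [0.6083, 0.0401, 0.0043]
tool_rot: [0.0, 0.087, 0.996, -0.0]
contact_force: [-0.6, -0.0, -1.3]
gripper_width: 0.237
t 16.4 p [0.6083 0.0401 0.0043] tidy -0.029 -0.0002 yaw 170.0 F [-0.6 -0.  -1.3] w 0.237 q [-0.06  0.26  1.79 -0.    1.09 -1.45] zax [ 0. -0. -1.]
```

No contact yet, and the rim front is about 3 mm from the back. Release, back up, then check.

```bash
python3 -m pendant '[{"wx":0,"wy":0,"wz":0,"dx":0,"dy":0,"dz":0,"hand":-0.3},{"wx":0,"wy":0,"wz":0,"dx":0,"dy":0,"dz":0,"hand":0},{"wx":0,"wy":0,"wz":0,"dx":0,"dy":0,"dz":0,"hand":0.1},{"wx":0,"wy":0,"wz":0,"dx":0,"dy":0,"dz":0,"hand":0.1},{"wx":0,"wy":0,"wz":0,"dx":0,"dy":0,"dz":0,"hand":0.1},{"wx":0,"wy":0,"wz":0,"dx":0,"dy":0,"dz":-0.01,"hand":0.1},{"wx":0,"wy":0,"wz":0,"dx":0,"dy":0,"dz":-0.03,"hand":0.1},{"wx":0,"wy":0,"wz":0,"dx":0,"dy":0,"dz":-0.06,"hand":0.1},{"wx":0,"wy":0,"wz":0,"dx":0,"dy":0,"dz":-0.1,"hand":0.1},{"wx":0,"wy":0,"wz":0,"dx":0,"dy":0,"dz":-0.14,"hand":0.1},{"wx":0,"wy":0,"wz":0,"dx":0.04,"dy":0,"dz":-0.18,"hand":0.1},{"wx":0,"wy":0,"wz":0,"dx":0.08,"dy":0,"dz":-0.2,"hand":0.1},{"wx":0,"wy":0,"wz":0,"dx":0.12,"dy":0,"dz":-0.2,"hand":0.1},{"wx":0,"wy":0,"wz":0,"dx":0.16,"dy":0,"dz":-0.2,"hand":0.1},{"wx":0,"wy":0,"wz":0,"dx":0.18,"dy":0,"dz":-0.2,"hand":0.1},{"wx":0,"wy":0,"wz":0,"dx":0.18,"dy":0,"dz":-0.2,"hand":0.1},{"wx":0,"wy":0,"wz":0,"dx":0.18,"dy":0,"dz":-0.2,"hand":0.1},{"wx":0,"wy":0,"wz":0,"dx":0.18,"dy":0,"dz":-0.2,"hand":0.1}]'
python3 m.py
python3 - <<'E'
from h import *
b,d=grab('top'); c=b[80:200,190:330][...,::-1]; s=grab('scene')[0][130:310,145:310][...,::-1]
c=cv2.resize(c,(466,400),interpolation=cv2.INTER_CUBIC);s=cv2.resize(s,(330,360),interpolation=cv2.INTER_CUBIC)
cv2.imwrite('pics/c8.png',np.hstack([c,cv2.copyMakeBorder(s,0,40,0,0,0)]))
vv,uu=np.mgrid[0:384,0:512];P=world('top',uu,vv,d);t=P[...,:2]-O;a=t@X;y=t@Y
k=(P[...,2]>.006)&(P[...,2]<.03)&(a<-.005)&(a>-.1)&(abs(y)<.03)
print(k.sum(),a[k].min(),y[k].mean(),np.percentile(P[k,2],[10,50,90]))
E
```

```text
time: 17.95
tool_pos: [0.4314, 0.0712, 0.2053]
tool_rot: [0.001, 0.087, 0.996, 0.0]
contact_force: [0.4, -1.4, 0.1]
gripper_width: 0.547
t 17.95 p [0.4314 0.0712 0.2053] tidy -0.2086 0.0053 yaw 170.0 F [ 0.4 -1.4  0.1] w 0.547 q [-0.01 -0.41  2.06 -0.    1.49 -1.4 ] zax [ 0.002 -0.    -1.   ]
[(0.08, 236), (0.083, 237), (0.086, 237), (0.089, 236), (0.092, 237), (0.095, 237), (0.098, 237), (0.101, 236), (0.104, 232), (0.107, 226), (0.11, 221), (0.113, 213), (0.116, 205), (0.119, 200), (0.122, 204)]
[(0.08, 237), (0.083, 236), (0.086, 236), (0.089, 237), (0.092, 237), (0.095, 236), (0.098, 237), (0.101, 236), (0.104, 231), (0.107, 225), (0.11, 219), (0.113, 211), (0.116, 204), (0.119, 201), (0.122, 203)]
181 -0.058122729143439654 0.003095570175375955 [0.01084719 0.01354002 0.01567721]
```

View pics/c8.png

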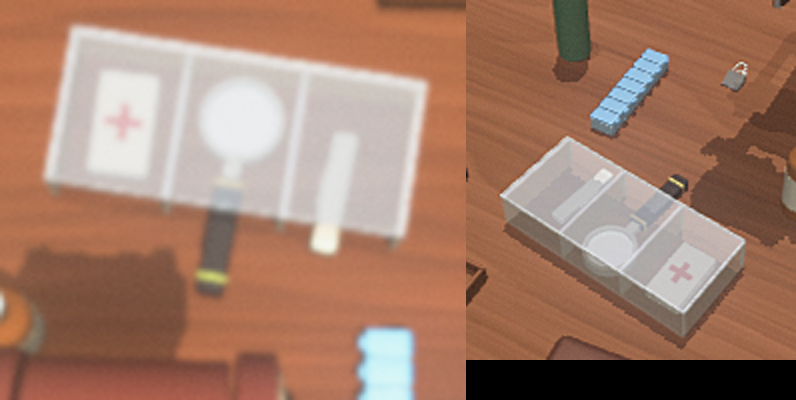

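The magnifier lies lens first and flat, rim front near the back at left-half px (243,77), handle out of the front to (210,290). The other items look unmoved. Handing in.

```bash
python3 -c "
from h import *
print(job.job_done())"
```

```text
the job is handed in; nothing more can be done
None
```

I drew the magnifier out of the middle compartment by the sides of its rim. I laid it on the shelf with its handle end about 18 mm in front of the tidy and let go. Then I took it by the handle, turned it 180° in the air, set it down, slid it in lens first, released it and backed off. The job was handed in at about 18 s; no verdict is reported.

- **Final position:** the rim front is at tidy x ≈ 0.112, about 3 mm from the back panel. The handle end is at about -0.058, so roughly 58 mm sticks out, and its top face is at z ≈ 0.0135, so it lies flat.
- **Forces:** every wrist reading I took stayed below about 10 N (readings were taken only at the end of each move). I felt no contact with the back panel during the slide, so the rim is within tolerance but not pressed against it.
- **Other items:** the tweezer case, plaster tin, pill organiser and clip look unmoved in the last pictures. The bottle and spray can show only partly and look upright. I did not measure any of them, and the bowl is outside the last crop.
- **Disagreement:** one scene-camera estimate of the handle end, taken before the second grasp, was about 15 mm off the top-camera depth. I used the top-camera value, and the grasp held.

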